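# Find a bar's balance point on a knife edge and mark it with its hanger saddle

## Task

Find the balance point of the ballasted sampling bar: slide it lengthwise on the knife-edge stand, without lifting it off or pressing it hard onto the stand, until it lies level on the edge by itself, clear of both rests and with nothing touching it. Then mark that point: set the hanger saddle upright and fully down over the bar, right above the edge, so gently that the bar stays balanced. Leave the bar level with the saddle on it, and do not disturb the other things on the bench.

Things in the scene. Friction and masses are not known exactly. Their poses are not given: they have to be found in the camera images.
- edge_stand: fixed stand: grey base 70 (x) x 200 (y) x 12 mm; in its middle a steel wedge along x, 46 mm long, ridge 85 mm above the bench; at y = +-75 mm an aluminium rest, 10 mm thick (y), its top 6 mm lower than the ridge, with two prongs 19 mm apart (x), up to 17 mm above the ridge, that keep the bar in line. Origin: centre of the underside; z up
- edge (a point): middle of the ridge, at its top; the ridge is a flat 8 mm wide along y. Axes as the stand's. Untouched, the bar lies level only if its balance point is within about 4 mm of here (best near 0: towards 4 mm it leans by some 0.02 rad); else it tips onto the heavy side's rest. More than 20 N between bar and stand spoils the edge
- bar: square aluminium bar, 280 mm long (y), 14 x 14 mm, black ends, 0.3 to 0.4 kg, lying along the stand's y, free to slide. Ballast sealed inside: balance point unseen, within 20 mm of its middle either way. At the start its middle is 28 to 48 mm to +y of the ridge and its +y half is down on the rest (0.078 rad). Origin: middle of its underside; z up
- bar_end (a point): centre of the bar's +y end face, 140 mm from its middle, 7 mm above its underside. Pushing an end lengthwise takes a few newtons; a finger touching the end can hold the bar tilted or level by friction, so judge it only after letting go
- saddle: steel hanger saddle, 40 g: inverted U, 29 mm over its flared feet (x), 16 mm long (y); slot along y, 19 mm wide, 10 mm deep, 25 mm at its mouth, open below, for the bar; on top a flat eye to grip, 22 mm wide (x), 12 mm thick (y), 14 to 50 mm above the origin. Starts upright on the bench, right of the stand. Origin: centre of its underside, at the legs' feet; z up
- saddle_seat (a point): middle of the slot's roof, 10 mm above the saddle's origin; rests on the bar's top when fully down (feet then 4 mm clear of the ridge); axes as the saddle's
- beaker: clear glass beaker, 50 mm wide, 61 mm high, upright on the bench to the left, near the front edge; origin: centre of its foot. A bystander
- dropper: small white dropper bottle, 31 mm wide, 94 mm high, upright on the bench to the left; origin: centre of its foot. A bystander
- tape_roll: roll of white labelling tape, 62 mm across, 18 mm high, flat on the bench near the front edge; origin: centre of its underside. A bystander
- amber: amber bottle with black screw cap, 58 mm wide, 126 mm high, upright to the far right; origin: centre of its foot. A bystander

How it is judged:
By the outcome, as a careful person would: the job done as asked, in the order asked, and still so for the second after the job is handed in, with the robot touching nothing.
It also fails if it takes over 72 s, if anything falls off the work surface, if the arm or the gripper's body presses on something with over 40 N, if the wrist force passes 120 N, or if a joint passes its speed limit or range.

## Robot

A 6-joint arm with a two-finger parallel gripper is mounted at the origin on a cart in front of the work surface, level with it; the furniture and walls round the work are solid. World frame = base frame: x ahead of the robot, y to its left, z up, the work surface at z = 0. Lengths are in m, angles in rad, forces in N, time in s.
With the tool pointing down it reaches from about 0.35 to 0.975 m from the base axis. Payload 4.9 kg.
Tool frame: the origin (TCP) lies on the centre line of the jaws, within the pads' length; the fingertips stand 25 mm ahead of it and the grasp point (between the pads) lies 6 mm ahead of it; z points along the fingers, y is the line along which they close (so a half turn about z gives the same grasp; the last joint's range is limited). The gripper opens to 85 mm and grips with 20 to 120 N. Pads are 22 mm wide; open, the fingers measure 114 mm over their backs; the gripper's body (76 mm by 85 mm) begins 54 mm behind the grasp point. The pads swing forward as they close: fully open they stand 13 mm farther back than shut.
Start: joints at [1.176, 0.053, 1.613, -0, 1.476, -0.119], TCP at [0.17, 0.601, 0.256] pointing down, gripper open.
Joint ranges: [-3.01, 3.01], [-1.01, 2.22], [0.06, 2.58], [-1.02, 4.17], [0.09, 2.62], [-3.14, 3.14]. Speed limits (rad/s): [2.57, 2.57, 3.14, 3.14, 3.14, 3.14].

## Interface

Orientations are given as a unit quaternion [w, x, y, z].
In Python, from plant import state, grab_frame, get_calibration, job gives the robot as it stands. The module is installed in compiled form; this text tells all that it offers.
- The arm moves only by the tool move_arm, never from a script. Its argument "targets" is a list that holds one entry, the list of rows, each a list of 5 numbers: the opening in per cent of the stroke, from 0 (shut) to 100 (fully open), then the shift along the tool's x, y, z as a fraction of full scale, then the turn about the tool's z as a fraction of full scale. A call has 1 to 5 rows; each row shifts and turns the commanded pose from where the row before left it, along the tool's axes as they then stand; what a row does not reach is not made up. Full scale, the value 1, is 0.6 m for a shift and 6 degrees for a turn. A row lasts 1/12 s, in which the tool goes at most 41.7 mm and 7.16 degrees, less where a joint would pass 70% of its speed; a pose out of reach is approached as far as the arm can. A call with a number of a shift or a turn outside -1 to 1 is refused whole. A call with a gripper value outside its range is refused whole. The fingers move at their own pace and stop on an object; the grip force is fixed at half the most. Time passes only in rows, so rows that do not move let the fingers close. It gives the time, the measured TCP pose, the force, the opening and the grip force at its end, in the units of the state.
- state(): the state, without advancing time (a new reading comes with each control period).
- grab_frame(name): name is "scene" or "top" or "wrist"; returns the picture (384x512x3 uint8, red, green, blue); there is no depth.
- get_calibration(name): a dict with "vertical_fov" (degrees; the focal length in pixels is half the picture's height over the tangent of half this angle, whatever the lens; pixels are square), "cx", "cy" (the principal point, pixels), "dist_coeffs" ([k1, k2, p1, p2, k3] as OpenCV has them; the pictures are not rectified), "R" (3x3) and "t" (3): a world point X has camera coordinates R X + t. Camera axes: x right, y down, z forward; pixel columns grow to the right and rows downward; lengths in m; the calibration is good to about 2 mm. A picture is of the moment at which its call begins: read the wrist's pose just before it. get_calibration takes no time and is no camera call; for the wrist camera it gives the pose at the moment of the call.
- job.job_done(): hands the job in; it is judged then, once.
The state is a dict: "time": time; "joint_pos": joint angles; "joint_vel": joint speeds; "joint_efforts": joint torques, N m; "tool_pos": TCP position; "tool_rot": TCP orientation; "contact_force": force on the tool from outside, world axes, zero at the start; "ft_torque": the same for the moment, N m; "gripper_width": opening from 0.0 (shut) to 1.0 (fully open); "grasp_force": force on a finger pad.
Only numpy, scipy, OpenCV 4.12 (cv2) and the standard library are available. Lean on these libraries where they do the work, as an engineer would, in place of code of your own. Each camera call takes 0.05 s, during which the arm holds its last target. There are 200 camera calls.

## Working session

There is one attempt and no reset: what is moved stays moved. The work goes in short steps, Python scripts to look and compute and a tool call to move; the robot and the scene stay as the last step left them, time stands still between calls to the robot, and variables do not carry over. Pictures are saved under pics/ and viewed, at most 13 in all, crops included, and the job is handed in when it is done.

Besides the shell and the picture viewer there is one more tool, called after "Call:" as name(argument=value, ...) on one line, values as JSON. move_arm: Moves the arm, as the interface text tells. Shift numbers are shares of 0.6 m and turn numbers shares of 6 degrees, none past 1 either way. Its arguments: {"type":"object","properties":{"targets":{"type":"array"}},"required":["targets"]}

```bash
mkdir -p pics; cat > h.py <<'E'
import numpy as np,cv2
from plant import state,grab_frame,get_calibration,job
def cam(n):
    c=get_calibration(n); f=192/np.tan(np.radians(c["vertical_fov"])/2)
    return dict(K=np.array([[f,0,c["cx"]],[0,f,c["cy"]],[0,0,1.]]),d=np.array(c["dist_coeffs"],float),R=np.array(c["R"]),t=np.array(c["t"]))
def ray(c,uv):
    p=cv2.undistortPoints(np.array(uv,float).reshape(-1,1,2),c["K"],c["d"]).reshape(-1,2)
    d=np.c_[p,np.ones(len(p))]@c["R"]; return -c["R"].T@c["t"],d
def plane(c,uv,z):
    o,d=ray(c,uv); return o+d*((z-o[2])/d[:,2:3])
def proj(c,X):
    return cv2.projectPoints(np.array(X,float).reshape(-1,1,3),cv2.Rodrigues(c["R"])[0],c["t"],c["K"],c["d"])[0].reshape(-1,2)
def shot(n,f=None):
    c=cam(n); im=grab_frame(n)
    if f: cv2.imwrite("pics/"+f,im[:,:,::-1])
    return c,im
E
python3 - <<'E'
from h import *
for n in("scene","top"):
    c,im=shot(n,n+"0.png"); print(n,-c["R"].T@c["t"],c["K"][0,0],c["d"]); np.save(n+"0.npy",im)
    print(c["R"].round(3))
print(state())
a=[cv2.imread(f"pics/{n}0.png") for n in("top","scene")]
cv2.imwrite("pics/both.png",cv2.resize(np.vstack(a),(400,600)))
E
```

```text
scene [-0.04250221 -0.65397491  0.92844212] 352.27463621103146 [0.01245856 0.         0.         0.         0.        ]
[[ 0.732 -0.681 -0.003]
 [-0.509 -0.545 -0.666]
 [ 0.452  0.489 -0.746]]
top [ 0.28118154 -0.12097657  1.31514744] 350.9811114298092 [-0.04812232  0.          0.          0.          0.        ]
[[ 0.022 -1.    -0.017]
 [-0.989 -0.019 -0.149]
 [ 0.148  0.02  -0.989]]
{'time': 0.1, 'joint_pos': array([ 1.17602307e+00,  5.32980521e-02,  1.61416750e+00,  7.27138691e-06,
        1.47598785e+00, -1.19004913e-01]), 'joint_vel': array([-2.39342702e-04,  1.19143625e-03, -3.50429757e-03, -1.11779355e-03,
       -2.52365231e-04, -7.70997503e-05]), 'joint_efforts': array([ 6.18140803e-04, -3.94902241e+01, -3.71363640e+01, -1.12696482e-04,
        3.84905987e-03,  8.64376346e-06]), 'tool_pos': array([0.16997895, 0.60090308, 0.25517498]), 'tool_rot': array([-2.39883143e-04,  1.37447961e-01,  9.90508552e-01, -8.98924277e-04]), 'contact_force': array([-0.38919737,  1.52774273, -0.16546333]), 'ft_torque': array([ 0.0765254 ,  0.02317324, -0.01049462]), 'grasp_force': 0.0, 'gripper_width': 1.0001558135731181}
```

View pics/top0.png

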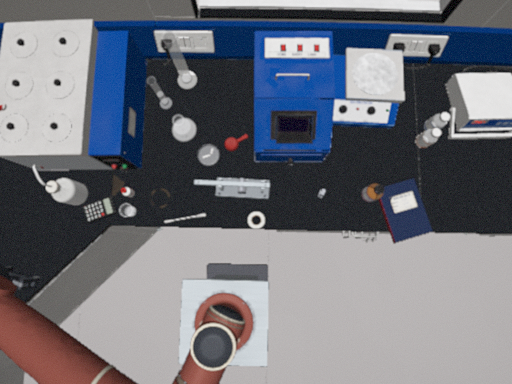

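View pics/scene0.png

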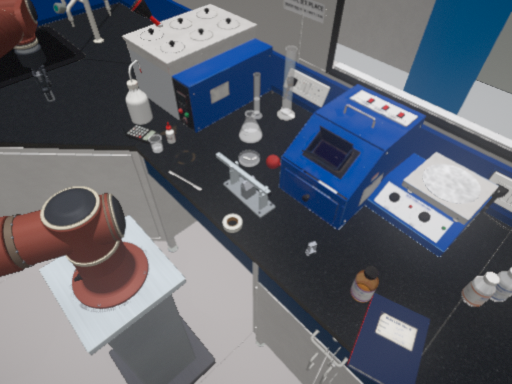

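The top view shows the stand at about (243,187), with the bar along image-x from (195,182) to (270,186). The saddle is at (322,193), the tape at (256,220) and the amber bottle at (372,192). The scene view shows the bar at (218,155)-(268,190) and the saddle at (311,248).

```bash
python3 - <<'E'
from h import *
c=cam("top")
n=["bar+y","bar-y","standmid","saddle"]
print(plane(c,[(195,182),(270,185),(243,187)],.095).round(3)); print(plane(c,[(322,193)],.025).round(3))
from scipy.spatial.transform import Rotation as R
s=state(); q=s["tool_rot"]; Rt=R.from_quat(np.r_[q[1:],q[0]]).as_matrix(); print(Rt.round(3))
w=cam("wrist"); p=-w["R"].T@w["t"]; print("cam in tool",Rt.T@(p-s["tool_pos"]),(w["R"]@Rt).round(3),w["K"],w["d"])
t=np.load("top0.npy")[120:240,150:350]; sc=np.load("scene0.npy")[130:270,190:340]
a=cv2.resize(t,(800,480-180),interpolation=2)[:, :]; b=cv2.resize(sc,(320,300),interpolation=2)
a=cv2.resize(t,(480,288),interpolation=2); b=cv2.resize(sc,(309,288),interpolation=2)
cv2.imwrite("pics/z0.png",np.hstack([a,b])[:,:,::-1])
E
```

```text
[[ 0.495  0.109  0.095]
 [ 0.489 -0.157  0.095]
 [ 0.48  -0.062  0.095]]
[[ 0.475 -0.352  0.025]]
[[-0.962  0.272 -0.001]
 [ 0.272  0.962 -0.002]
 [ 0.    -0.002 -1.   ]]
cam in tool [ 0.07033931  0.00031506 -0.1168495 ] [[-0.     1.     0.002]
 [-0.96   0.    -0.28 ]
 [-0.28  -0.002  0.96 ]] [[302.06450559   0.         252.78627222]
 [  0.         302.06450559 197.67706684]
 [  0.           0.           1.        ]] [-0.06565808  0.          0.          0.          0.        ]
```

View pics/z0.png

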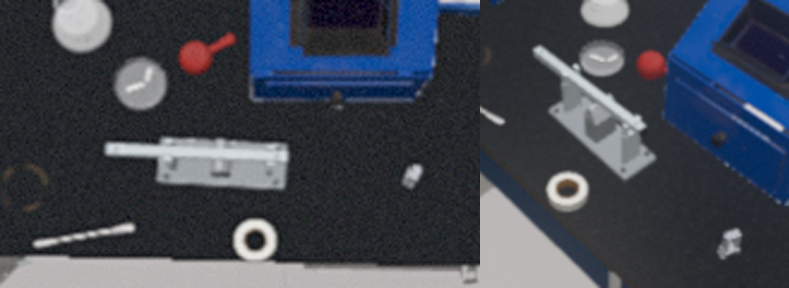

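The zoomed crop shows the saddle yawed on the bench and the bar overhanging to +y. I'll move the wrist camera over them.

Call:
move_arm(targets=[[[0,0,0,-0.025,-0.88],[0,0,0,-0.025,-0.88],[0,0,0,-0.025,-0.87],[0,-0.0246,-0.0584,0,0],[0,-0.0246,-0.0584,0,0]]])

```text
time: 0.52
tool_pos: [0.1996, 0.5315, 0.3018]
tool_rot: [0.0, -0.001, 1.0, 0.0]
contact_force: [1.2, 0.0, 0.5]
gripper_width: 0.302
grasp_force: 0.0
```

Call:
move_arm(targets=[[[0,-0.0246,-0.0584,0,0],[0,-0.0246,-0.0584,0,0],[0,-0.0246,-0.0584,0,0],[0,-0.0246,-0.0584,0,0],[0,-0.0246,-0.0584,0,0]]])

```text
time: 0.93
tool_pos: [0.2734, 0.3543, 0.3007]
tool_rot: [-0.0, -0.0, 1.0, -0.0]
contact_force: [0.8, 0.2, 0.4]
gripper_width: 0.005
grasp_force: 0.0
```

Call:
move_arm(targets=[[[0,-0.0246,-0.0584,0,0],[0,-0.0246,-0.0584,0,0],[0,-0.0246,-0.0584,0,0],[0,-0.0246,-0.0584,0,0],[0,-0.0246,-0.0584,0,0]]])

```text
time: 1.35
tool_pos: [0.3471, 0.1791, 0.301]
tool_rot: [0.0, -0.0, 1.0, 0.0]
contact_force: [1.4, 0.0, -0.2]
gripper_width: 0.002
grasp_force: 0.0
```

Call:
move_arm(targets=[[[0,-0.0246,-0.0584,0,0],[0,-0.0246,-0.0584,0,0],[0,-0.0246,-0.0584,0,0],[0,-0.0246,-0.0584,0,0],[0,-0.0246,-0.0584,0,0]]])

```text
time: 1.77
tool_pos: [0.4209, 0.0036, 0.301]
tool_rot: [0.0, 0.0, 1.0, 0.0]
contact_force: [1.8, 0.5, 1.0]
gripper_width: -0.002
grasp_force: 0.0
```

Call:
move_arm(targets=[[[0,-0.0246,-0.0584,0,0],[0,-0.0246,-0.0584,0,0],[0,-0.0246,-0.0584,0,0],[0,0,0,0,0],[0,0,0,0,0]]])

```text
time: 2.18
tool_pos: [0.465, -0.1009, 0.3003]
tool_rot: [-0.001, 0.002, 1.0, 0.001]
contact_force: [-0.3, 0.1, 0.1]
gripper_width: -0.001
grasp_force: 0.0
```

```bash
python3 - <<'E'
from h import *
s=state(); print(s["time"],s["tool_pos"],s["tool_rot"],s["contact_force"])
c,im=shot("wrist","w1.png"); np.savez("w1.npz",im=im,**c); print(-c["R"].T@c["t"])
E
```

```text
2.1833 [ 0.46501711 -0.10092247  0.30032553] [-1.10534520e-03  1.83090040e-03  9.99997554e-01  5.64598395e-04] [-0.30227616  0.09664353  0.13891076]
[ 0.39498812 -0.10062943  0.41735519]
```

View pics/w1.png

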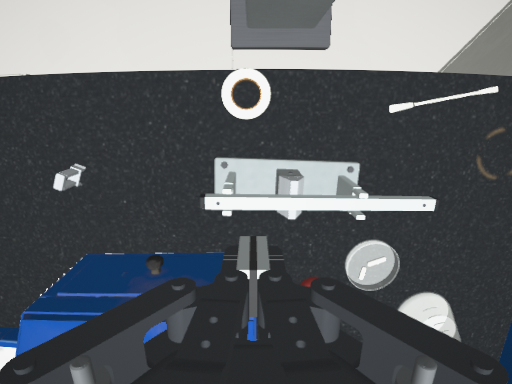

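The wrist view has image right as +y. It shows the bar from (203,202) to (436,205), the base's near corners at (215,158) and (358,163), and the wedge at (290,195). The saddle is at (70,178), yawed.

```bash
python3 - <<'E'
from h import *
d=np.load("w1.npz"); im=d["im"]; c={k:d[k] for k in("K","d","R","t")}
g=im[:,:,1]; 
crop=im[140:230,190:450]; cv2.imwrite("pics/c1.png",np.vstack([cv2.resize(crop,(780,270),interpolation=2),cv2.resize(im[155:200,35:165],(780,270),interpolation=2)])[:,:,::-1])
m=cv2.inRange(im,(215,)*3,(255,)*3); n,l,st,ce=cv2.connectedComponentsWithStats(m)
for i in range(1,n):
    if st[i,4]>60 and st[i,1]>130 and st[i,1]<240: print(st[i],ce[i])
print("base corners",plane(c,[(215,158),(358,163)],.012).round(4))
print("bar ends top", plane(c,[(203,202)],.11),plane(c,[(436,205)],.09))
print("wedge ridge",plane(c,[(290,190)],.085))
print("saddle",plane(c,[(70,178)],.02))
E
```

```text
[ 68 168  13  17  62] [ 75.32258065 176.58064516]
[ 54 174  10  16 116] [ 58.52586207 181.5       ]
[290 181   8  13  97] [293.75257732 187.19587629]
[ 205  193  231   26 2830] [318.31201413 203.86007067]
base corners [[ 0.456  -0.1522  0.012 ]
 [ 0.4632  0.0421  0.012 ]]
bar ends top [[ 0.48818357 -0.15433809  0.11      ]] [[0.4989992  0.11208178 0.09      ]]
wedge ridge [[ 0.48185173 -0.05895147  0.085     ]]
saddle [[ 0.48036542 -0.35347107  0.02      ]]
```

View pics/c1.png

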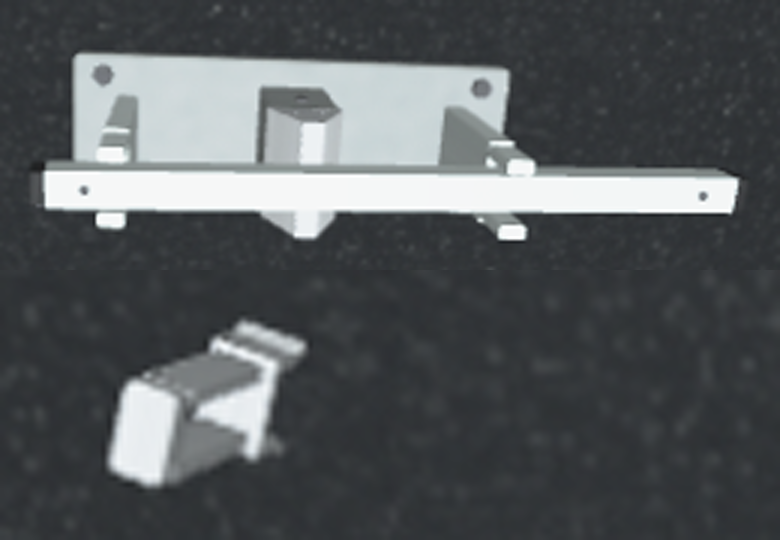

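```bash
python3 - <<'E'
from h import *
d=np.load("w1.npz"); im=d["im"]; c={k:d[k] for k in("K","d","R","t")}
C=lambda x,y:(190+(x-1)/3,140+(y-1)/3)
S=lambda x,y:(35+(x-2.5)/6,155+(y-2.5)/6)
P=plane(c,[C(111,154),C(111,221),C(518,166),C(512,234)],.102); print("prongs",P.round(4))
m1,m2=P[:2].mean(0),P[2:].mean(0); ctr=(m1+m2)/2; v=m2-m1; print("stand",ctr.round(4),"sep",np.linalg.norm(v),"yaw",np.degrees(np.arctan2(-v[0],v[1])))
print("holes",plane(c,[C(103,74),C(481,88)],.012).round(4))
print("ridge near",plane(c,[C(314,122)],.085).round(4))
th=.078;u=np.array([v[0],v[1],0]);u/=np.linalg.norm(u)
# bar ends: z along tilted bar
e=ctr[1]
for q in(C(44,190),C(738,193),C(84,190),C(702,196),C(31,187)):
    z=.1
    for _ in range(8):
        X=plane(c,[q],z)[0]; z=.0995-(X[1]-e)*np.tan(th)
    print("bar",X.round(4))
# saddle: eye top corners
E_=[S(135,380),S(185,385),S(158,485),S(110,468)]
X=plane(c,E_,.05); print("eye",X.round(4),X.mean(0)); 
for a,b in((0,1),(1,2),(2,3),(3,0)): w=X[b]-X[a]; print(np.linalg.norm(w),np.degrees(np.arctan2(w[1],w[0])))
F=plane(c,[S(240,322),S(305,350)],0.003);print("foot",F.round(4))
E
```

```text
prongs [[ 0.4783 -0.1295  0.102 ]
 [ 0.5038 -0.1302  0.102 ]
 [ 0.4833  0.0184  0.102 ]
 [ 0.5096  0.0188  0.102 ]]
stand [ 0.4937 -0.0556  0.102 ] sep 0.1485418202915988 yaw -2.082240761178665
holes [[ 0.4647 -0.1403  0.012 ]
 [ 0.4715  0.0318  0.012 ]]
ridge near [[ 0.4706 -0.0544  0.085 ]]
bar [ 0.4902 -0.1535  0.1071]
bar [0.499  0.1139 0.0863]
bar [ 0.4906 -0.1392  0.106 ]
bar [0.4997 0.0986 0.0875]
bar [ 0.4889 -0.158   0.1075]
eye [[ 0.528  -0.3621  0.05  ]
 [ 0.5291 -0.3506  0.05  ]
 [ 0.5531 -0.3616  0.05  ]
 [ 0.5491 -0.3723  0.05  ]] [ 0.53983908 -0.36163872  0.05      ]
0.011617562962154581 84.35895728777359
0.026430149925510113 -24.628532708764435
0.01147849449544826 -110.65633985398817
0.023450002025795755 154.2340933183821
foot [[ 0.5297 -0.3651  0.003 ]
 [ 0.537  -0.3495  0.003 ]]
```

Call:
move_arm(targets=[[[0,0,0,0,0.35],[0,-0.0057,0.0557,0,0],[0,-0.0057,0.0557,0,0],[0,-0.0057,0.0557,0,0],[0,-0.0057,0.0557,0,0]]])

```text
time: 2.65
tool_pos: [0.4828, 0.0363, 0.3015]
tool_rot: [0.0, 0.018, 1.0, 0.0]
contact_force: [0.8, -0.0, -0.4]
gripper_width: 0.002
grasp_force: 0.0
```

Call:
move_arm(targets=[[[0,-0.0057,0.0557,0,0],[0,-0.0057,0.0557,0,0],[0,-0.0057,0.0557,0,0],[0,-0.0057,0.0557,0,0],[0,0,0,0.057,0]]])

```text
time: 3.07
tool_pos: [0.5046, 0.1734, 0.2748]
tool_rot: [0.007, 0.015, 1.0, 0.003]
contact_force: [0.6, -0.4, 2.0]
gripper_width: 0.001
grasp_force: 0.0
```

Call:
move_arm(targets=[[[0,0,0,0.057,0],[0,0,0,0.057,0],[0,0,0,0.057,0],[0,0,0,0.057,0],[0,0,0,0.057,0]]])

```text
time: 3.48
tool_pos: [0.501, 0.1682, 0.095]
tool_rot: [0.0, 0.017, 1.0, 0.0]
contact_force: [0.2, 0.3, 0.1]
gripper_width: -0.002
grasp_force: 0.0
```

Call:
move_arm(targets=[[[0,0,0,0,0],[0,0,-0.01,0,0],[0,0,-0.01,0,0],[0,0,-0.01,0,0],[0,0,0,0,0]]])

```text
time: 3.9
tool_pos: [0.5035, 0.148, 0.0992]
tool_rot: [0.003, 0.019, 1.0, 0.0]
contact_force: [0.7, 0.1, 1.0]
gripper_width: -0.004
grasp_force: 0.0
```

```bash
python3 - <<'E'
from h import *
d=np.load("w1.npz"); c={k:d[k] for k in("K","d","R","t")}
S=lambda x,y:(35+(x-2.5)/6,155+(y-272.5)/6)
X=plane(c,[S(135,380),S(185,385),S(158,485),S(110,468)],.05); print("eye",X.round(4),X.mean(0)); 
for a,b in((0,1),(1,2),(2,3),(3,0)): w=X[b]-X[a]; print(np.linalg.norm(w),np.degrees(np.arctan2(w[1],w[0])))
print("foot",plane(c,[S(240,322),S(305,350)],0.003).round(4))
print(state()["contact_force"],state()["tool_pos"])
ws,wi=shot("wrist","w2.png"); 
c,im=shot("scene","s2.png"); np.save("s2.npy",im)
p=proj(c,[[.4895,-.158,.107],[.500,.12,.087],[.4937,-.0556,.097]]);print(p)
a=cv2.resize(im[130:215,190:300],(776,600),interpolation=cv2.INTER_CUBIC)
cv2.imwrite("pics/z2.png",np.hstack([cv2.resize(a,(400,310)),cv2.resize(wi,(400,300))[:,:] if 0 else cv2.resize(wi,(400,310))])[:,:,::-1])
E
```

```text
eye [[ 0.4671 -0.3507  0.05  ]
 [ 0.4683 -0.3396  0.05  ]
 [ 0.4902 -0.3496  0.05  ]
 [ 0.4863 -0.3599  0.05  ]] [ 0.47800721 -0.3499497   0.05      ]
0.011123936681258498 83.78510826172412
0.02404688223550235 -24.62487606128546
0.011008236276583183 -110.47911085756446
0.021333843785191764 154.23415482421728
foot [[ 0.4627 -0.3539  0.003 ]
 [ 0.4696 -0.3388  0.003 ]]
[0.66621778 0.09552339 1.03547013] [0.50350916 0.14797701 0.09916695]
[[269.32881109 192.13172169]
 [216.04731648 151.48264538]
 [248.1166425  176.39562786]]
```

View pics/z2.png

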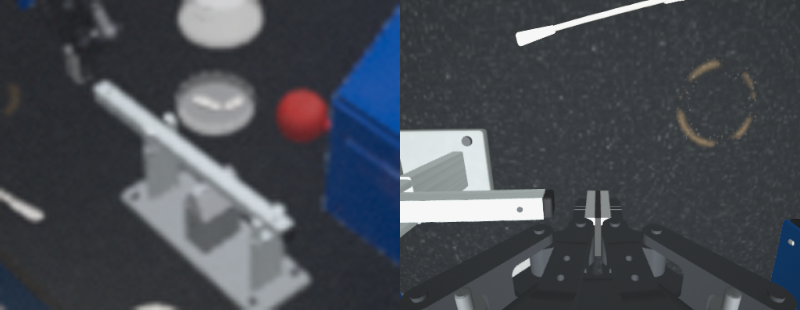

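The scene crop shows the bar tilted onto the +y rest, with the fingertip just beyond its +y end. The wrist crop shows the black end cap at (550,205) and the shut fingertip at (598,205), so the gap is about 20 mm.

```bash
cat >> h.py <<'E'
O=np.array([.4937,-.0556,.085]); U=np.array([.0375,.9993,0]); Z=np.array([0,0,1.]); N=np.array([.9993,-.0375,0])
def barpt(s,h,th,n=0): # s along bar from ridge, h above underside, th tilt (+y down)
    return O+n*N+s*(U*np.cos(th)-Z*np.sin(th))+h*(Z*np.cos(th)+U*np.sin(th))
def meas(im=None,mid=None,c=None):
    """tilt and end position from scene picture: bright top face"""
    if im is None: c,im=shot("scene")
    g=cv2.cvtColor(im,cv2.COLOR_RGB2GRAY).astype(np.float32)
    up=cv2.resize(g,None,fx=4,fy=4,interpolation=cv2.INTER_CUBIC)
    # profile of gradient across bar at many s: far top edge (bright->dark going up)
    best=[]
    for s in np.arange(-.13,.11,.004):
        a,b=proj(c,[barpt(s,.014,0,.007),barpt(s,.014,0,-.007)]) 
        # sample vertically
        u=a[0]; v=np.arange(a[1]-9,a[1]+9,.25)
        pr=cv2.remap(g,np.full((1,len(v)),u,np.float32),v[None].astype(np.float32),1)[0]
        pr=cv2.GaussianBlur(pr[None],(0,0),3)[0] if 0 else np.convolve(pr,np.ones(4)/4,'same')
        i=np.argmax(np.where(pr[1:-1]>150,1,0)) 
        if pr[1:-1][i]<=150 or i<4: continue
        i+=1; vv=v[i-1]+(150-pr[i-1])/(pr[i]-pr[i-1])*.25
        best.append((s,vv-a[1],(vv-a[1])))
    B=np.array(best)
    # model: tilt moves row by k*th*s ; numeric slope
    k=np.array([(proj(c,[barpt(s,.014,.05,.007)])[0]-proj(c,[barpt(s,.014,0,.007)])[0])[1]/.05 for s in B[:,0]])
    from scipy.optimize import least_squares
    r=least_squares(lambda p:p[0]*k+p[1]-B[:,1],[0,0],loss="soft_l1",f_scale=.15)
    return r.x.round(4),len(B),np.median(abs(r.fun)).round(3)
E
python3 - <<'E'
from h import *
c=cam("scene")
for f in("scene0.npy","s2.npy"): print(meas(np.load(f),c=c))
E
```

```text
(array([0.0761, 0.3568]), 39, np.float64(0.147))
(array([0.0763, 0.354 ]), 39, np.float64(0.14))
```

Call:
move_arm(targets=[[[0,0,-0.007,0,0],[0,0,-0.007,0,0],[0,0,-0.007,0,0],[0,0,-0.005,0,0],[0,0,-0.004,0,0]]])

```text
time: 4.42
tool_pos: [0.5011, 0.1307, 0.0962]
tool_rot: [0.0, 0.019, 1.0, 0.001]
contact_force: [0.1, 3.3, 1.2]
gripper_width: -0.0
grasp_force: 1.4
```

Call:
move_arm(targets=[[[0,0,-0.004,0,0],[0,0,-0.004,0,0],[0,0,-0.004,0,0],[0,0,-0.004,0,0],[0,0,-0.004,0,0]]])

```text
time: 4.83
tool_pos: [0.501, 0.1188, 0.0967]
tool_rot: [0.001, 0.018, 1.0, 0.0]
contact_force: [-0.5, 4.1, 3.0]
gripper_width: -0.001
grasp_force: 2.2
```

```bash
python3 - <<'E'
from h import *
s=state();print(s["tool_pos"],s["contact_force"],meas())
c,im=shot("wrist"); np.savez("w3.npz",im=im,**c)
m=cv2.inRange(im,(215,)*3,(255,)*3); n,l,st,ce=cv2.connectedComponentsWithStats(m)
print(st[1:][st[1:,4]>200])
E
```

```text
[0.50100411 0.118834   0.09665716] [-0.47447654  4.13424538  2.97088952] (array([0.0744, 0.3667]), 42, np.float64(0.128))
[[ 193    0  235   59 1835]
 [ 112  169   36   48  752]
 [ 121  220   30   21  330]
 [   0  247  213   37 5775]]
```

Call:
move_arm(targets=[[[0,0,-0.004,0,0],[0,0,-0.003,0,0],[0,0,0.012,0,0],[0,0,0,0,0],[0,0,0,0,0]]])

```text
time: 5.35
tool_pos: [0.5001, 0.1214, 0.0953]
tool_rot: [-0.001, 0.018, 1.0, -0.001]
contact_force: [0.3, 0.1, -0.4]
gripper_width: -0.003
grasp_force: 0.0
```

```bash
python3 -c "
from h import *
print(state()['tool_pos'],meas())"
```

```text
[0.50005136 0.1214398  0.09532133] (array([0.0699, 0.4209]), 43, np.float64(0.168))
```

Call:
move_arm(targets=[[[0,0,-0.009,0,0],[0,0,-0.004,0,0],[0,0,-0.003,0,0],[0,0,-0.002,0,0],[0,0,0,0,0]]])

```text
time: 5.82
tool_pos: [0.5003, 0.1106, 0.0962]
tool_rot: [0.0, 0.019, 1.0, -0.0]
contact_force: [0.4, 1.7, 0.1]
gripper_width: -0.001
grasp_force: 0.6
```

Call:
move_arm(targets=[[[0,0,0.012,0,0],[0,0,0,0,0],[0,0,0,0,0]]])

```text
time: 6.07
tool_pos: [0.5006, 0.1183, 0.0961]
tool_rot: [-0.0, 0.018, 1.0, -0.0]
contact_force: [0.6, 0.6, -0.2]
gripper_width: 0.001
grasp_force: 0.0
```

```bash
python3 -c "
from h import *
print(state()['tool_pos'],meas())"
```

```text
[0.50055434 0.11827744 0.09610859] (array([-0.0709,  0.201 ]), 45, np.float64(0.184))
```

Call:
move_arm(targets=[[[0,0,0.012,0,0],[0,0,0,0,0],[0,0,0,0,0]]])

```text
time: 6.37
tool_pos: [0.5008, 0.1256, 0.0961]
tool_rot: [-0.0, 0.018, 1.0, -0.0]
contact_force: [0.5, -0.4, -0.2]
gripper_width: 0.001
grasp_force: 0.0
```

```bash
python3 - <<'E'
from h import *
print(state()['tool_pos'],meas())
c,im=shot("scene"); wc,wi=shot("wrist"); np.savez("w4.npz",im=wi,**wc); np.save("s4.npy",im)
a=cv2.resize(im[130:215,190:300],(400,310),interpolation=cv2.INTER_CUBIC)
cv2.imwrite("pics/z4.png",np.hstack([a,cv2.resize(wi,(400,310))])[:,:,::-1])
E
```

```text
[0.5008087  0.12559095 0.09608016] (array([0.0328, 0.3759]), 44, np.float64(0.139))
```

View pics/z4.png

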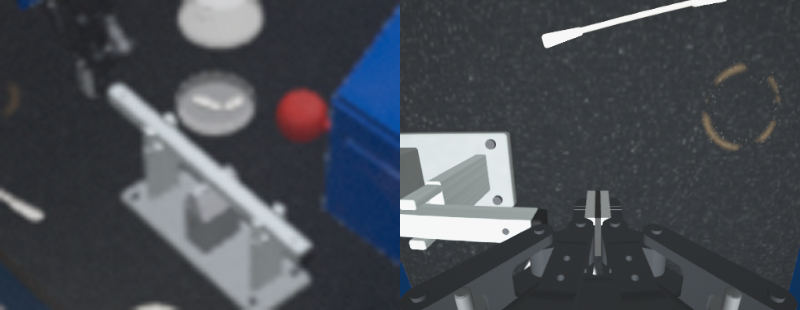

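The pictures show the bar rocking: it read -0.071 and then +0.033, so it is near balance. I'll wait for it to settle.

Call:
move_arm(targets=[[[0,0,0,0,0],[0,0,0,0,0],[0,0,0,0,0],[0,0,0,0,0],[0,0,0,0,0]]])

```text
time: 6.93
tool_pos: [0.5008, 0.1252, 0.0961]
tool_rot: [0.0, 0.019, 1.0, -0.0]
contact_force: [-0.3, -0.6, 0.2]
gripper_width: 0.001
grasp_force: 0.0
```

```bash
python3 -c "
from h import *
for _ in range(3): print(state()['time'],meas())"
```

```text
6.9333 (array([-0.0494,  0.2239]), 45, np.float64(0.171))
6.9833 (array([-0.0338,  0.283 ]), 45, np.float64(0.199))
7.0333 (array([0.0011, 0.3097]), 44, np.float64(0.174))
```

Call:
move_arm(targets=[[[0,0,0,0,0],[0,0,0,0,0],[0,0,0,0,0],[0,0,0,0,0],[0,0,0,0,0]]])

```text
time: 7.5
tool_pos: [0.5008, 0.1252, 0.0961]
tool_rot: [-0.0, 0.018, 1.0, 0.0]
contact_force: [0.7, -0.5, 0.5]
gripper_width: -0.004
grasp_force: 0.0
```

Call:
move_arm(targets=[[[0,0,0,0,0],[0,0,0,0,0],[0,0,0,0,0],[0,0,0,0,0],[0,0,0,0,0]]])

```text
time: 7.92
tool_pos: [0.5008, 0.1253, 0.0961]
tool_rot: [0.0, 0.019, 1.0, 0.0]
contact_force: [0.2, -0.7, 0.3]
gripper_width: -0.003
grasp_force: 0.0
```

```bash
python3 -c "
from h import *
for _ in range(3): print(state()['time'],meas())"
```

```text
7.9167 (array([-0.0292,  0.2652]), 45, np.float64(0.181))
7.9667 (array([-0.0289,  0.2631]), 45, np.float64(0.18))
8.0167 (array([-0.0072,  0.2807]), 44, np.float64(0.17))
```

Call:
move_arm(targets=[[[0,0,0,0,0],[0,0,0,0,0],[0,0,0,0,0],[0,0,0,0,0],[0,0,0,0,0]]])

```text
time: 8.48
tool_pos: [0.5008, 0.1252, 0.0961]
tool_rot: [0.0, 0.019, 1.0, -0.0]
contact_force: [0.5, -0.2, 1.0]
gripper_width: 0.001
grasp_force: 0.0
```

Call:
move_arm(targets=[[[0,0,0,0,0],[0,0,0,0,0],[0,0,0,0,0],[0,0,0,0,0],[0,0,0,0,0]]])

```text
time: 8.9
tool_pos: [0.5008, 0.1252, 0.0961]
tool_rot: [-0.0, 0.019, 1.0, 0.0]
contact_force: [0.2, 0.5, -0.9]
gripper_width: -0.005
grasp_force: 0.0
```

Call:
move_arm(targets=[[[0,0,0,0,0],[0,0,0,0,0],[0,0,0,0,0],[0,0,0,0,0],[0,0,0,0,0]]])

```text
time: 9.32
tool_pos: [0.5008, 0.1252, 0.0961]
tool_rot: [0.0, 0.019, 1.0, 0.0]
contact_force: [-0.2, -0.3, -0.4]
gripper_width: -0.002
grasp_force: 0.0
```

Call:
move_arm(targets=[[[0,0,0,0,0],[0,0,0,0,0],[0,0,0,0,0],[0,0,0,0,0],[0,0,0,0,0]]])

```text
time: 9.73
tool_pos: [0.5008, 0.1252, 0.0961]
tool_rot: [-0.0, 0.019, 1.0, -0.0]
contact_force: [-0.2, 0.7, 0.3]
gripper_width: 0.001
grasp_force: 0.0
```

```bash
python3 -c "
from h import *
for _ in range(8): print(state()['time'],meas())"
```

```text
9.7333 (array([-0.005 ,  0.2875]), 45, np.float64(0.176))
9.7833 (array([-0.0101,  0.2869]), 44, np.float64(0.197))
9.8333 (array([-0.0124,  0.278 ]), 45, np.float64(0.19))
9.8833 (array([-0.0097,  0.2807]), 45, np.float64(0.181))
9.9333 (array([-0.0052,  0.2926]), 45, np.float64(0.161))
9.9833 (array([-0.01  ,  0.2768]), 45, np.float64(0.183))
10.0333 (array([-0.0119,  0.2815]), 45, np.float64(0.191))
10.0833 (array([-0.0101,  0.2777]), 45, np.float64(0.185))
```

Call:
move_arm(targets=[[[0,0,0.02,0,0],[0,0,0.01,-0.05,0],[0,0,0,-0.058,0],[0,0,0,-0.058,0.96],[0,0,0,-0.058,0.96]]])

```text
time: 10.55
tool_pos: [0.501, 0.1441, 0.2318]
tool_rot: [-0.0, 0.121, 0.993, 0.0]
contact_force: [1.6, -0.5, 0.4]
gripper_width: 0.003
grasp_force: 0.0
```

Call:
move_arm(targets=[[[0,0,0,-0.058,0.96],[0,0,0,-0.058,0.97],[0,-0.0233,-0.058,0.0128,0],[0,-0.0233,-0.058,0.0128,0],[0,-0.0233,-0.058,0.0128,0]]])

```text
time: 10.97
tool_pos: [0.4954, 0.0309, 0.2784]
tool_rot: [0.002, 0.217, 0.976, 0.0]
contact_force: [0.3, -0.1, -0.2]
gripper_width: 0.004
grasp_force: 0.0
```

Call:
move_arm(targets=[[[0,-0.0233,-0.058,0.0128,0],[0,-0.0233,-0.058,0.0128,0],[0,-0.0233,-0.058,0.0128,0],[0,-0.0233,-0.058,0.0128,0],[0,-0.0233,-0.058,0.0128,0]]])

```text
time: 11.38
tool_pos: [0.484, -0.1574, 0.2385]
tool_rot: [0.0, 0.218, 0.976, 0.0]
contact_force: [1.1, -0.2, -0.5]
gripper_width: 0.004
grasp_force: 0.0
```

Call:
move_arm(targets=[[[0,-0.0233,-0.058,0.0128,0],[0,-0.0233,-0.058,0.0128,0],[0,-0.0233,-0.058,0.0128,0],[0,-0.0233,-0.058,0.0128,0],[0,-0.0233,-0.058,0.0128,0]]])

```text
time: 11.8
tool_pos: [0.4733, -0.3448, 0.1999]
tool_rot: [0.0, 0.218, 0.976, 0.0]
contact_force: [1.1, 0.6, 0.3]
gripper_width: 0.0
grasp_force: 0.0
```

Call:
move_arm(targets=[[[0,0,0,0,0],[0,0,0,0,0],[0,0,0,0,0]]])

```text
time: 12.05
tool_pos: [0.4735, -0.3429, 0.2001]
tool_rot: [-0.0, 0.218, 0.976, 0.0]
contact_force: [0.1, 0.2, -0.1]
gripper_width: -0.001
grasp_force: 0.0
```

```bash
python3 - <<'E'
from h import *
s=state();print(s["tool_pos"],s["tool_rot"],meas(),meas())
c,im=shot("wrist"); np.savez("w5.npz",im=im,**c)
g=cv2.cvtColor(im,cv2.COLOR_RGB2GRAY)
m=cv2.inRange(g,110,255); m[245:]=0; n,l,st,ce=cv2.connectedComponentsWithStats(m); print([(list(a),b.round(1)) for a,b in zip(st[1:],ce[1:]) if a[4]>150])
u,v=proj(c,[[.478,-.35,.03]])[0].astype(int); print(u,v)
y0=max(v-50,0);x0=max(u-65,0); print(x0,y0); cv2.imwrite("pics/z5.png",cv2.resize(im[y0:y0+100,x0:x0+130],(780,600),interpolation=2)[:,:,::-1])
E
```

```text
[ 0.47349105 -0.34294147  0.20005656] [-1.53619948e-04  2.18351943e-01  9.75869994e-01  3.99984530e-04] (array([-0.0097,  0.2836]), 45, np.float64(0.173)) (array([-0.0099,  0.2743]), 45, np.float64(0.18))
[([np.int32(0), np.int32(0), np.int32(259), np.int32(168), np.int32(24712)], array([96.4, 56.4])), ([np.int32(250), np.int32(0), np.int32(53), np.int32(22), np.int32(608)], array([271.1,   7. ])), ([np.int32(400), np.int32(0), np.int32(64), np.int32(20), np.int32(892)], array([429.8,   7.5])), ([np.int32(419), np.int32(47), np.int32(93), np.int32(102), np.int32(5884)], array([469.4,  99.1])), ([np.int32(239), np.int32(173), np.int32(17), np.int32(38), np.int32(568)], array([246.7, 190.5])), ([np.int32(76), np.int32(234), np.int32(44), np.int32(11), np.int32(331)], array([ 97.7, 240.1]))]
247 191
182 141
```

View pics/z5.png

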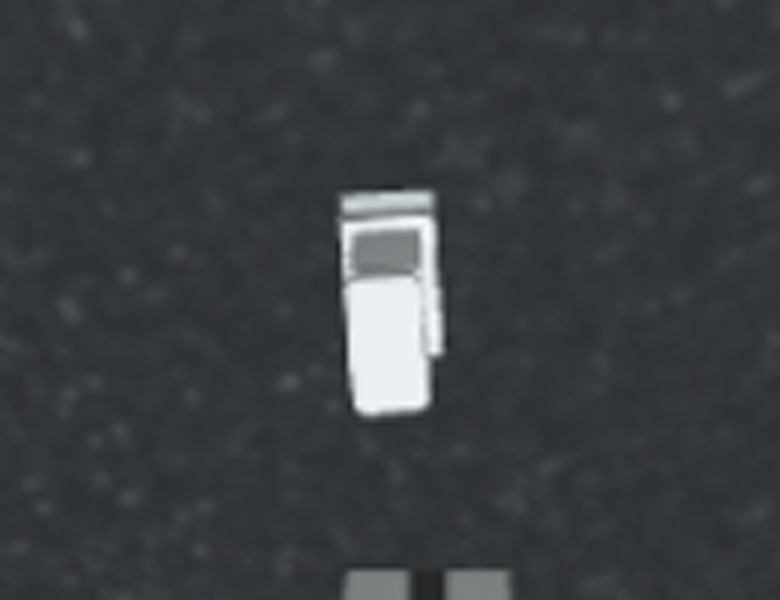

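The crop shows the saddle upright, with the eye top running from (348,278) to (430,410). It is nearly aligned with the tool, turned about 3°.

```bash
python3 - <<'E'
from h import *
d=np.load("w5.npz"); c={k:d[k] for k in("K","d","R","t")}
S=lambda x,y:(182+(x-2.5)/6,141+(y-2.5)/6)
X=plane(c,[S(348,277),S(420,276),S(430,410),S(354,413)],.05); print(X.round(4),X.mean(0).round(4))
for a,b in((0,1),(1,2),(2,3),(3,0)): w=X[b]-X[a]; print(np.linalg.norm(w).round(4),np.degrees(np.arctan2(w[1],w[0])).round(1))
B=plane(c,[S(340,217),S(438,217)],.014);print("body",B.round(4))
F=plane(c,[S(340,192),S(437,190)],.002);print("foot near edge",F.round(4),F.mean(0))
yaw=-25.22
g=X.mean(0)[:2]-np.array([.4735,-.3429]); r=np.radians(yaw)
print("tool xy",-np.cos(r)*g[0]-np.sin(r)*g[1],-np.sin(r)*g[0]+np.cos(r)*g[1])
E
```

```text
[[ 0.4661 -0.3522  0.05  ]
 [ 0.4706 -0.3422  0.05  ]
 [ 0.4907 -0.3499  0.05  ]
 [ 0.4861 -0.3608  0.05  ]] [ 0.4784 -0.3513  0.05  ]
0.011 65.7
0.0215 -21.1
0.0118 -112.7
0.0218 156.6
body [[ 0.4635 -0.3542  0.014 ]
 [ 0.4707 -0.339   0.014 ]]
foot near edge [[ 0.4616 -0.3539  0.002 ]
 [ 0.4686 -0.3382  0.002 ]] [ 0.46506661 -0.34601408  0.002     ]
tool xy -0.007986374820901138 -0.005483719630216833
```

Call:
move_arm(targets=[[[50,0,0,0,-0.32],[50,-0.013,-0.0097,0,0],[50,0,0,0,0],[50,0,0,0.05,0],[50,0,0,0.05,0]]])

```text
time: 12.62
tool_pos: [0.48, -0.3533, 0.1429]
tool_rot: [0.003, 0.202, 0.979, -0.002]
contact_force: [0.0, -0.1, -1.0]
gripper_width: 0.496
grasp_force: 0.0
```

Call:
move_arm(targets=[[[50,0,0,0.05,0],[50,0,0,0.05,0],[50,0,0,0.04,0],[50,0,0,0.02,0],[50,0,0,0,0]]])

```text
time: 13.03
tool_pos: [0.4763, -0.3501, 0.0408]
tool_rot: [-0.003, 0.202, 0.979, 0.002]
contact_force: [-0.3, 0.5, 0.1]
gripper_width: 0.502
grasp_force: 0.0
```

```bash
python3 - <<'E'
from h import *
s=state();print(s["tool_pos"],s["tool_rot"],s["gripper_width"],s["contact_force"])
c,im=shot("wrist"); cv2.imwrite("pics/z6.png",cv2.resize(im[100:300,120:390],(780,578))[:,:,::-1])
E
```

```text
[ 0.47634461 -0.35007535  0.04082517] [-0.00274583  0.20200466  0.97937924  0.0016967 ] 0.5015817208353512 [-0.29888162  0.5012146   0.14164379]
```

View pics/z6.png

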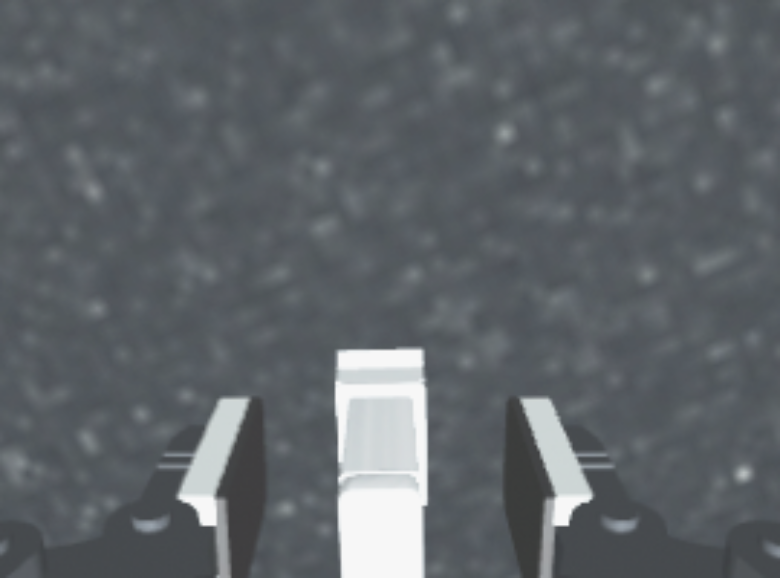

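The saddle sits centred and square between the pads (the eye is at about x=382 between 250 and 520). Next I close on it.

Call:
move_arm(targets=[[[50,0,0,0,0],[40,0,0,0,0],[25,0,0,0,0],[10,0,0,0,0],[0,0,0,0,0]]])

```text
time: 13.5
tool_pos: [0.4789, -0.3528, 0.0461]
tool_rot: [0.001, 0.202, 0.979, -0.001]
contact_force: [-0.5, -0.1, 4.0]
gripper_width: 0.128
grasp_force: 59.2
```

Call:
move_arm(targets=[[[0,0,0,0,0],[0,0,0,0,0],[0,0,0,0,0],[0,0,0,0,0]]])

```text
time: 13.83
tool_pos: [0.4789, -0.3528, 0.046]
tool_rot: [0.001, 0.202, 0.979, -0.001]
contact_force: [-0.9, -0.7, 5.8]
gripper_width: 0.128
grasp_force: 59.5
```

```bash
python3 - <<'E'
from h import *
s=state();print(s["tool_pos"],s["tool_rot"],s["gripper_width"],s["grasp_force"],s["contact_force"])
E
```

```text
[ 0.47887253 -0.3527978   0.0460015 ] [ 1.16097751e-03  2.01963740e-01  9.79392032e-01 -7.39456210e-04] 0.12758902988117318 59.47842925786972 [-0.87387189 -0.70971297  5.79344139]
```

Call:
move_arm(targets=[[[0,0,0,-0.02,0],[0,0,0,-0.055,0],[0,0,0,-0.06,0],[0,0,0,-0.06,-0.88],[0,0,0,-0.06,-0.88]]])

```text
time: 14.25
tool_pos: [0.4775, -0.3514, 0.199]
tool_rot: [-0.0, 0.109, 0.994, 0.0]
contact_force: [-0.0, -0.4, -1.1]
gripper_width: 0.13
grasp_force: 58.9
```

Call:
move_arm(targets=[[[0,0,0,0,-0.88],[0,0,0,0,-0.89],[0,0.0083,0.0494,-0.0033,0],[0,0.0083,0.0494,-0.0033,0],[0,0.0083,0.0494,-0.0033,0]]])

```text
time: 14.67
tool_pos: [0.4657, -0.2615, 0.2034]
tool_rot: [-0.0, 0.019, 1.0, 0.0]
contact_force: [0.5, 0.9, 0.7]
gripper_width: 0.13
grasp_force: 58.8
```

Call:
move_arm(targets=[[[0,0.0083,0.0494,-0.0033,0],[0,0.0083,0.0494,-0.0033,0],[0,0.0083,0.0494,-0.0033,0],[0,0.0083,0.0494,-0.0033,0],[0,0.0083,0.0494,-0.0033,0]]])

```text
time: 15.08
tool_pos: [0.4462, -0.112, 0.2134]
tool_rot: [-0.0, 0.019, 1.0, 0.0]
contact_force: [0.9, 0.6, 0.4]
gripper_width: 0.13
grasp_force: 58.8
```

Call:
move_arm(targets=[[[0,0.0083,0.0494,-0.0033,0],[0,0.0083,0.0494,-0.0033,0],[0,0,0,0,0],[0,0,0,0,0],[0,0,0,0,0]]])

```text
time: 15.5
tool_pos: [0.4391, -0.0541, 0.2173]
tool_rot: [0.0, 0.018, 1.0, -0.0]
contact_force: [-0.4, -0.4, -0.5]
gripper_width: 0.129
grasp_force: 58.9
```

```bash
python3 - <<'E'
from h import *
s=state();print(s["tool_pos"],s["tool_rot"],s["gripper_width"],s["grasp_force"],s["contact_force"],meas(),meas())
c,im=shot("wrist"); np.savez("w7.npz",im=im,**c)
u=proj(c,[O]);print(u)
cv2.imwrite("pics/z7.png",cv2.resize(im[90:330,90:410],(800,600),interpolation=2)[:,:,::-1])
E
```

```text
[ 0.43913534 -0.05412883  0.21726508] [ 1.34567069e-04  1.83437488e-02  9.99831690e-01 -2.83673102e-04] 0.12891080797997423 58.91448765993118 [-0.37728807 -0.42902275 -0.51607913] (array([0.011 , 0.6257]), 46, np.float64(0.36)) (array([0.001 , 0.4745]), 42, np.float64(0.259))
[[254.57859497 253.13100286]]
```

View pics/z7.png

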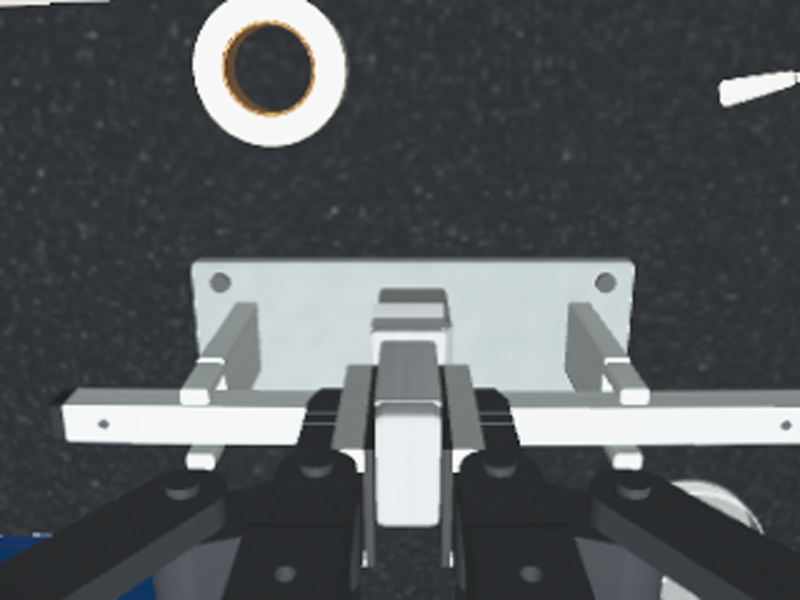

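```bash
python3 - <<'E'
from h import *
d=np.load("w7.npz"); c={k:d[k] for k in("K","d","R","t")}
C=lambda x,y:(90+(x-.75)/2.5,90+(y-.75)/2.5)
for n,z,p in(("prong",.102,[C(195,397),C(634,396),C(201,460),C(627,460)]),("holes",.012,[C(220,282),C(605,282)]),("corners",.012,[C(192,260),C(635,260)]),("dots",.099,[C(103,424),C(786,426)])):
    X=plane(c,p,z); print(n,X.round(4).tolist(),"mid",X.mean(0).round(4)); v=X[1]-X[0]; print("yaw",np.degrees(np.arctan2(-v[0],v[1])))
# saddle in hand: eye top at z=TCP+.004
X=plane(c,[C(376,403),C(440,403),C(438,525),C(378,525)],.2173+.004);print("eye",X.round(4),X.mean(0))
print(state()["tool_pos"])
E
```

```text
prong [[0.4784, -0.1288, 0.102], [0.4836, 0.0199, 0.102], [0.5025, -0.1297, 0.102], [0.5081, 0.0187, 0.102]] mid [ 0.4931 -0.055   0.102 ]
yaw -2.0174869220333154
holes [[0.4648, -0.1405, 0.012], [0.4714, 0.0319, 0.012]] mid [ 0.4681 -0.0543  0.012 ]
yaw -2.172194695541644
corners [[0.4541, -0.1519, 0.012], [0.4616, 0.045, 0.012]] mid [ 0.4579 -0.0535  0.012 ]
yaw -2.174802060352193
dots [[0.4892, -0.1637, 0.099], [0.4993, 0.0757, 0.099]] mid [ 0.4942 -0.044   0.099 ]
yaw -2.41957244269462
eye [[ 0.4242 -0.0594  0.2213]
 [ 0.4246 -0.0489  0.2213]
 [ 0.448  -0.0499  0.2213]
 [ 0.4476 -0.0603  0.2213]] [ 0.43607597 -0.05463899  0.2213    ]
[ 0.43921263 -0.05482402  0.21698437]
```

The picture shows the saddle hanging upright in the jaws near (408,400). The stand is symmetric about column 413, so the edge is at (0.4935, -0.0551). I'll hover just above the bar.

Call:
move_arm(targets=[[[0,-0.031,0.001,0,0],[0,-0.031,0.001,0,0],[0,-0.032,0.001,0,0],[0,0,0,0.03,0],[0,0,0,0.03,0]]])

```text
time: 16.07
tool_pos: [0.4975, -0.0556, 0.1819]
tool_rot: [0.001, 0.019, 1.0, -0.0]
contact_force: [0.4, 0.2, -1.0]
gripper_width: 0.128
grasp_force: 58.9
```

Call:
move_arm(targets=[[[0,0,0,0.03,0],[0,0,0,0.015,0],[0,0,0,0.007,0],[0,0,0,0,0],[0,0,0,0,0]]])

```text
time: 16.48
tool_pos: [0.496, -0.0546, 0.1506]
tool_rot: [0.0, 0.019, 1.0, -0.0]
contact_force: [-0.2, -0.1, -0.6]
gripper_width: 0.131
grasp_force: 58.9
```

```bash
python3 - <<'E'
from h import *
s=state();print(s["tool_pos"],s["tool_rot"],s["contact_force"])
c,im=shot("wrist"); np.savez("w8.npz",im=im,**c)
c2,sc=shot("scene"); np.save("s8.npy",sc)
a=cv2.resize(im[130:330,150:370],(440,400),interpolation=2); b=cv2.resize(sc[140:210,205:268],(360,400),interpolation=2)
cv2.imwrite("pics/z8.png",np.hstack([a,b])[:,:,::-1])
E
```

```text
[ 0.49602564 -0.05462834  0.15055542] [ 4.10642965e-04  1.88315005e-02  9.99822581e-01 -1.08681339e-04] [-0.24650897 -0.08437276 -0.58351865]
```

View pics/z8.png

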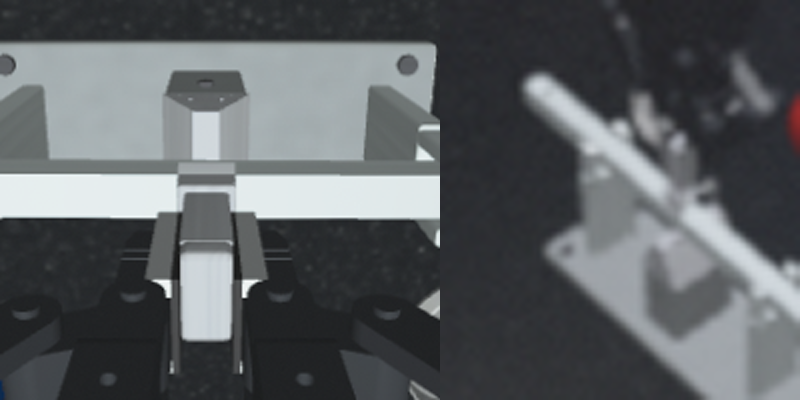

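The left crop shows the saddle body (columns 178-234) centred on the ridge (193-219). The near foot edge is at row 163 and the bar's near top edge at row 175. I'll check the lateral fit from those.

```bash
python3 - <<'E'
from h import *
d=np.load("w8.npz"); c={k:d[k] for k in("K","d","R","t")}; im=d["im"]
g=cv2.cvtColor(im,cv2.COLOR_RGB2GRAY)
print("saddle col",g[205:250,252].tolist()); print("bar col",g[205:245,195].tolist())
for z,r in((.1045,211.3),(.099,217.2),(.099,239.2)): print(z,r,plane(c,[(252,r)],z).round(4))
E
```

```text
saddle col [214, 214, 214, 213, 196, 136, 146, 162, 162, 165, 165, 164, 114, 99, 100, 100, 102, 141, 197, 211, 211, 127, 99, 99, 99, 99, 99, 99, 100, 100, 99, 100, 100, 99, 100, 100, 100, 100, 100, 100, 100, 100, 100, 100, 98]
bar col [175, 176, 176, 177, 159, 124, 118, 116, 116, 117, 117, 116, 229, 235, 235, 235, 235, 235, 235, 235, 235, 235, 235, 235, 235, 235, 235, 235, 235, 235, 235, 235, 235, 202, 54, 43, 45, 45, 43, 41]
0.1045 211.3 [[ 0.4812 -0.0547  0.1045]]
0.099 217.2 [[ 0.4867 -0.0549  0.099 ]]
0.099 239.2 [[ 0.5009 -0.0555  0.099 ]]
```

Call:
move_arm(targets=[[[0,0.0015,0,0,0],[0,0,0,0,0],[0,0,0,0.004,0],[0,0,0,0.004,0],[0,0,0,0.004,0]]])

```text
time: 17.0
tool_pos: [0.4947, -0.0541, 0.1425]
tool_rot: [0.0, 0.018, 1.0, -0.0]
contact_force: [-0.4, -0.2, 0.2]
gripper_width: 0.13
grasp_force: 58.9
```

Call:
move_arm(targets=[[[0,0,0,0.004,0],[0,0,0,0.003,0],[0,0,0,0.002,0],[0,0,0,0,0],[0,0,0,0,0]]])

```text
time: 17.42
tool_pos: [0.4947, -0.0541, 0.1371]
tool_rot: [-0.0, 0.019, 1.0, 0.0]
contact_force: [0.3, 0.0, -0.2]
gripper_width: 0.126
grasp_force: 58.9
```

```bash
python3 - <<'E'
from h import *
s=state();print(s["tool_pos"],s["tool_rot"],s["contact_force"],meas(),meas())
c,im=shot("wrist"); np.savez("w9.npz",im=im,**c)
g=cv2.cvtColor(im,cv2.COLOR_RGB2GRAY)
print(g[205:232,243].tolist(),g[205:232,195].tolist())
for u in(100,150,195,310,350,400): 
    col=g[195:260,u].astype(int); print(u,col.argmax(),[int(i)+195 for i in np.where(np.abs(np.diff(col))>30)[0]])
E
```

```text
[ 0.49468094 -0.05411055  0.13714632] [-1.13906087e-04  1.85047521e-02  9.99828766e-01  1.76138250e-05] [ 0.27387584  0.04053099 -0.21898091] (array([-0.0068,  0.3754]), 57, np.float64(0.186)) (array([-0.0078,  0.3449]), 56, np.float64(0.196))
[148, 149, 148, 149, 148, 148, 157, 161, 161, 164, 164, 163, 114, 98, 99, 96, 99, 140, 195, 209, 210, 138, 100, 96, 96, 97, 97] [174, 174, 174, 174, 174, 175, 175, 175, 176, 176, 175, 175, 175, 150, 122, 118, 116, 116, 116, 117, 116, 115, 211, 233, 234, 234, 234]
100 32 [217, 225, 226, 248, 249]
150 32 [226, 249, 250]
195 45 [226, 249, 250]
310 34 [218, 227, 249, 250]
350 33 [227, 250]
400 34 [218, 226, 227, 249, 250]
```

Call:
move_arm(targets=[[[0,0,0,0.001,0],[0,0,0,0.001,0],[0,0,0,0,0],[0,0,0,0,0],[0,0,0,0,0]]])

```text
time: 17.98
tool_pos: [0.4947, -0.0541, 0.136]
tool_rot: [-0.0, 0.019, 1.0, 0.0]
contact_force: [0.2, 0.2, -0.9]
gripper_width: 0.129
grasp_force: 58.9
```

```bash
python3 -c "
from h import *
for _ in range(4): s=state();print(s['tool_pos'],s['contact_force'],meas())"
```

```text
[ 0.49470611 -0.05412908  0.13604376] [ 0.16220204  0.24232109 -0.89506384] (array([-0.0074,  0.3693]), 56, np.float64(0.214))
[ 0.49474001 -0.05412776  0.13608164] [ 0.26146619 -0.20442508 -0.57383095] (array([-0.0073,  0.3672]), 56, np.float64(0.21))
[ 0.49473938 -0.05413722  0.13609355] [ 0.16590762 -1.19120529 -0.20397956] (array([-0.0071,  0.3714]), 56, np.float64(0.208))
[ 0.49474418 -0.05414397  0.13608684] [ 0.16963297  0.46696797 -0.71253506] (array([-0.0073,  0.3722]), 56, np.float64(0.214))
```

Call:
move_arm(targets=[[[0,0,0,0.001,0],[0,0,0,0,0],[0,0,0,0,0],[0,0,0,0,0]]])

```text
time: 18.52
tool_pos: [0.4947, -0.0541, 0.1354]
tool_rot: [-0.0, 0.019, 1.0, 0.0]
contact_force: [0.1, -0.2, 0.0]
gripper_width: 0.126
grasp_force: 58.9
```

```bash
python3 -c "
from h import *
for _ in range(4): s=state();print(s['tool_pos'],s['contact_force'],meas())"
```

```text
[ 0.49471057 -0.05412913  0.13544404] [ 0.09782705 -0.23043392  0.01820542] (array([-0.0066,  0.3887]), 55, np.float64(0.177))
[ 0.49471806 -0.05413186  0.1354605 ] [ 0.45753833 -0.27192449  0.44464778] (array([-0.0068,  0.3862]), 55, np.float64(0.159))
[ 0.49470379 -0.05411508  0.13542893] [ 0.3552934   0.20152573 -0.33370806] (array([-0.0066,  0.3885]), 55, np.float64(0.162))
[ 0.49470857 -0.05412352  0.13545049] [-0.60811663  0.04762301  0.92639852] (array([-0.0066,  0.3873]), 55, np.float64(0.162))
```

Call:
move_arm(targets=[[[0,0,0,0.001,0],[0,0,0,0,0],[0,0,0,0,0],[0,0,0,0,0]]])

```text
time: 19.05
tool_pos: [0.4949, -0.0542, 0.1353]
tool_rot: [0.0, 0.019, 1.0, -0.0]
contact_force: [-1.8, -0.0, 3.2]
gripper_width: 0.13
grasp_force: 59.4
```

```bash
python3 -c "
from h import *
for _ in range(4): s=state();print(s['tool_pos'],s['contact_force'],meas())"
```

```text
[ 0.49488104 -0.05415989  0.13531159] [-1.83749791 -0.0294323   3.15012905] (array([-0.0076,  0.3832]), 56, np.float64(0.183))
[ 0.49491296 -0.05416557  0.13534335] [-1.037725   -0.02130963  3.5670161 ] (array([-0.0073,  0.3843]), 56, np.float64(0.18))
[ 0.49490448 -0.05416246  0.13532097] [-1.45031026  1.04526379  3.48551519] (array([-0.0074,  0.3886]), 56, np.float64(0.187))
[ 0.49489262 -0.0541774   0.13531706] [-1.52268324 -0.02867377  4.23303209] (array([-0.0073,  0.3899]), 56, np.float64(0.19))
```

Contact came at about 3.5 N. I'll ease off slightly, then release gradually.

Call:
move_arm(targets=[[[0,0,0,-0.0007,0],[0,0,0,0,0],[14,0,0,0,0],[16,0,0,0,0],[19,0,0,0,0]]])

```text
time: 19.67
tool_pos: [0.4944, -0.0541, 0.1347]
tool_rot: [-0.0, 0.019, 1.0, 0.0]
contact_force: [-0.4, -0.3, 0.5]
gripper_width: 0.187
grasp_force: 0.0
```

Call:
move_arm(targets=[[[23,0,0,0,0],[28,0,0,0,0],[34,0,0,0,0],[40,0,0,0,0],[40,0,0,0,0]]])

```text
time: 20.08
tool_pos: [0.4947, -0.0541, 0.1352]
tool_rot: [-0.0, 0.019, 1.0, 0.0]
contact_force: [0.2, 0.7, -0.6]
gripper_width: 0.397
grasp_force: 0.0
```

```bash
python3 - <<'E'
from h import *
for _ in range(4): s=state();print(s['tool_pos'],s['contact_force'],s["gripper_width"],meas())
c,im=shot("wrist")
a=cv2.resize(im[130:330,150:370],(440,400),interpolation=2); sc=shot("scene")[1]; b=cv2.resize(sc[140:210,205:268],(360,400),interpolation=2)
cv2.imwrite("pics/z9.png",np.hstack([a,b])[:,:,::-1])
E
```

```text
[ 0.49471582 -0.05410952  0.13522556] [ 0.20660848  0.74407366 -0.6324844 ] 0.39677865540915014 (array([-0.0075,  0.3739]), 56, np.float64(0.204))
[ 0.49472376 -0.0541223   0.13527536] [-1.08921365 -0.62084172 -0.62627119] 0.4021148810398975 (array([-0.0076,  0.3723]), 56, np.float64(0.198))
[ 0.49472899 -0.05413374  0.13529101] [-0.30810354 -0.41736949  1.04078814] 0.3981299019014424 (array([-0.0075,  0.3785]), 56, np.float64(0.204))
[ 0.49474156 -0.05414717  0.13529245] [-0.1270903   0.00685618  0.22618566] 0.4029936644784363 (array([-0.0066,  0.3727]), 55, np.float64(0.202))
```

View pics/z9.png

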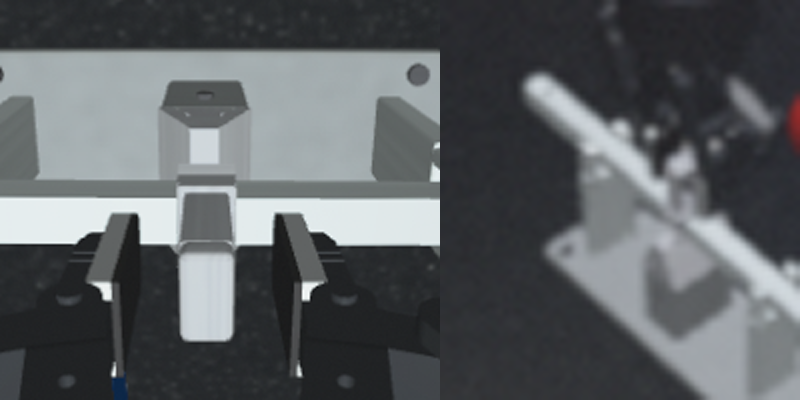

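The saddle is seated upright on the bar, centred over the ridge, with the fingers clear (columns 138 and 275) and the bar steady. Next I retreat upward.

Call:
move_arm(targets=[[[40,0,0,-0.01,0],[40,0,0,-0.03,0],[40,0,0,-0.05,0],[40,0,0,-0.06,0],[40,0,0,-0.06,0]]])

```text
time: 20.8
tool_pos: [0.4941, -0.054, 0.2624]
tool_rot: [-0.001, 0.019, 1.0, 0.0]
contact_force: [0.5, -0.5, 0.1]
gripper_width: 0.404
grasp_force: 0.0
```

Call:
move_arm(targets=[[[40,0.05,0,-0.03,0],[40,0.05,0,0,0],[40,0.03,0,0,0],[40,0,0,0,0],[40,0,0,0,0]]])

```text
time: 21.22
tool_pos: [0.4167, -0.0513, 0.28]
tool_rot: [0.001, 0.019, 1.0, -0.0]
contact_force: [0.4, 0.3, -0.3]
gripper_width: 0.401
grasp_force: 0.0
```

```bash
python3 - <<'E'
from h import *
for _ in range(5): s=state();print(s['time'],s['tool_pos'],meas())
c,im=shot("wrist"); np.savez("w10.npz",im=im,**c)
cv2.imwrite("pics/z10.png",cv2.resize(im[110:290,140:400],(780,540),interpolation=2)[:,:,::-1])
E
```

```text
21.2167 [ 0.41666524 -0.05126888  0.28001817] (array([-0.0104,  0.2593]), 43, np.float64(0.183))
21.2667 [ 0.41703622 -0.05128813  0.27971019] (array([-0.0102,  0.266 ]), 43, np.float64(0.178))
21.3167 [ 0.41722105 -0.05129578  0.27947688] (array([-0.0099,  0.2668]), 43, np.float64(0.171))
21.3667 [ 0.41728173 -0.05127863  0.2792336 ] (array([-0.0101,  0.2648]), 43, np.float64(0.172))
21.4167 [ 0.41729216 -0.05126669  0.27911027] (array([-0.0103,  0.2581]), 43, np.float64(0.178))
```

View pics/z10.png

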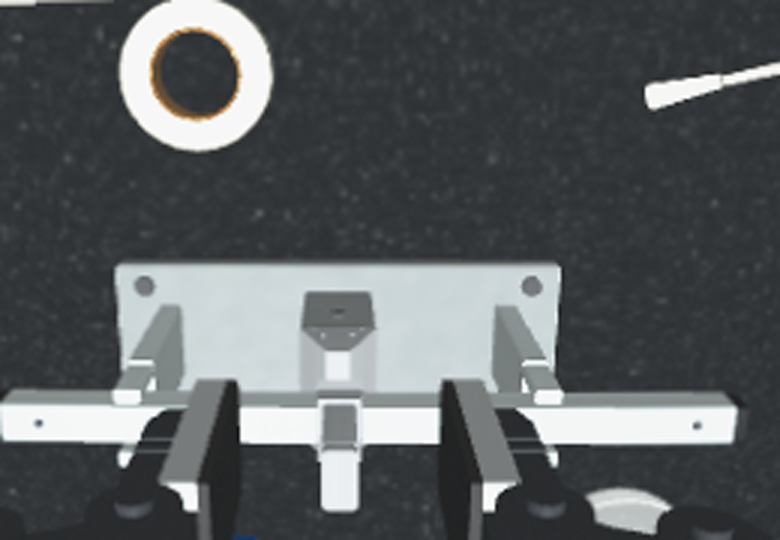

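The bar is steady and level within about 0.01 rad, clear of both rests, and the saddle sits right above the ridge. Everything on the bench looks undisturbed, so I'm handing it in.

```bash
python3 -c "
from h import *
print(job.job_done())"
```

```text
the job is handed in; nothing more can be done
None
```

The job is handed in at about 21 s: the bar lies balanced on the edge, settled within about 0.01 rad of level and clear of both rests, with the saddle upright and fully down within about 1 mm of the edge.

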